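# Load the light-exposure chamber and lock its hatch

### The job

Put the dropper bottle into the light-exposure box for its stability test. First lift the clear glass bottle off the box's deck and stand it upright on the bench, because the hatch slides over that spot; then pull up the red spring plunger on the hatch, slide the hatch fully open and let the plunger drop into its open hole. Stand the dropper bottle upright on the chamber floor, then pull the plunger again and slide the hatch fully shut so that the plunger drops home and locks it; do not tip either bottle or disturb the conical flask.

Things in the scene. Friction and masses are not known exactly. Their poses are not given: they have to be found in the camera images.
- uv_box: Light-exposure box, fixed; housing 200 (its x) x 380 (its y) x 125 mm high, front with dial facing its own -x, turned up to 0.2 rad. Origin: centre of the underside. Right half: chamber, its mouth x -50..80, y -165..-25 mm, hatch over it. Left half: flat deck. Dark rails 15 mm high run along y at x = -94 and 94 mm, stops 8 mm high at y = -184 and 184 mm. Axis z up.
- deck (a point): Centre of the grey deck, the box's left half, 125 mm above the bench, at (0, 85, 125) mm in the box's frame, same axes. The flat part is 170 (x) x 180 (y) mm, between the rails. The opening hatch slides over it. In its front land, at x = -69, y = 70 mm in the box's frame, is the open hole for the plunger's pin; the shut hole is at x = -69, y = -95 mm.
- hatch (a joint): Sliding aluminium plate 170 (box x) x 160 (box y) x 10 mm with a round amber window; its top is 135 mm above the bench. 0 m = fully shut, 0.165 m = fully open, moved towards the box's +y over the deck. Firm stops at both ends, where the pin stands over its hole. About 2.5 N of friction. Moved by the plunger knob; locked shut or open while the plunger is home.
- plunger (a joint): Spring plunger on the hatch; its pin enters a hole of the box. 0 m = home (locked); pulls straight up to 0.018 m at most. Above 0.010 m the hatch is free to slide; hold it up against the spring (5 N at 0, 9.5 N at 0.018 m) while leaving a hole. Let go between the holes, it rides at about 0.010 m and falls in by itself over a hole (about 2 mm play each way).
- knob (a point): Centre of the plunger's red knob: upright cylinder 29 mm in diameter from 13 mm below to 10 mm above this point, which is 30 mm above the hatch's top when home. In the box's frame at (-69, -95, 165) mm with the hatch shut, (-69, 70, 165) mm with it open. It rises with the plunger and slides with the hatch. The front rail, 18 mm away, ends 25 mm below this point.
- chamber_floor (a point): Centre of the chamber's aluminium floor, 12 mm above the bench and 113 mm below the box's top; at (15, -95, 12) mm in the box's frame, same axes. The chamber is an upright shaft 130 (x) x 140 (y) mm inside, open above when the hatch is open.
- dropper: Dropper bottle to be exposed: pale body, black collar, black rubber teat; 107 mm tall, 90 g; stands on the bench, origin: centre of its underside, z up. Body 33 mm in diameter to 45 mm, narrowing to the collar, 27 mm in diameter from 52 to 67 mm, then narrowing to 16 mm at 96 mm. Grip the collar. It stands left of the box or at the bench's front right.
- glass_bottle: Clear glass sample bottle on the deck: 58 mm in diameter up to 66 mm, narrowing to a 33 mm mouth at 103 mm; 140 g; origin: centre of its underside, z up. To be stood on the bench, clear of the box; the bench in front of the box, world x 0.38 to 0.45, y -0.28 to 0.30 m, is free but for the dropper bottle or the flask.
- flask: Bystander: conical glass flask with pink filling, 79 mm in diameter at the foot, 136 mm tall, origin: centre of its underside. It stands left of the box or at the bench's front right, where the dropper bottle does not. Leave it alone.

How it is judged (in metres and radians):
On the way, in this order (a step that is already met when the one before it is completed fails the run):
1. the clear glass bottle stands upright on the bench, off the box and let go (height (world z) of glass_bottle below 0.006 m and angle between glass_bottle's own z axis and vertical below 0.1 rad and linear speed of glass_bottle below 0.02 m/s and contact force between glass_bottle and the fingers below 0.1 N), for 0.2 s.
2. the hatch is fully open with the plunger down in its open hole (value of joint hatch above 0.16 m and value of joint plunger below 0.002 m), for 0.2 s.
3. the dropper bottle stands upright on the chamber floor, let go (z of dropper in the frame of chamber_floor below 0.005 m and horizontal distance between dropper and chamber_floor below 0.07 m and angle between dropper's own z axis and vertical below 0.1 rad and linear speed of dropper below 0.02 m/s and contact force between dropper and the fingers below 0.1 N), for 0.2 s.
At the end, for the whole second after the job is handed in: The hatch is shut to within 5 mm and the plunger is home (within 2 mm) in its shut hole; the dropper bottle stands upright (within 0.1 rad) at rest on the chamber floor; the clear glass bottle stands upright (within 0.1 rad) at rest on the bench off the box (value of joint hatch below 0.005 m and value of joint plunger below 0.002 m and z of dropper in the frame of chamber_floor below 0.005 m and horizontal distance between dropper and chamber_floor below 0.07 m and angle between each of dropper, glass_bottle's own z axis and vertical below 0.1 rad and linear speed of each of dropper, glass_bottle below 0.02 m/s and height (world z) of glass_bottle below 0.006 m); the robot touches nothing.
It fails at once if the clear glass bottle is tipped by more than 0.6 rad (angle between glass_bottle's own z axis and vertical above 0.6 rad).
It fails at once if the dropper bottle is tipped by more than 0.6 rad (angle between dropper's own z axis and vertical above 0.6 rad).
It fails at once if the conical flask is moved by more than 30 mm or tipped (distance of flask from where it was at the start of the episode above 0.03 m or angle between flask's own z axis and vertical above 0.3 rad).
It also fails if it takes over 72 s, if anything falls off the work surface, if the arm or the gripper's body presses on something with over 40 N, if the wrist force passes 120 N, or if a joint passes its speed limit or range.

### The arm

A 6-joint arm with a two-finger parallel gripper is mounted at the origin on a cart in front of the work surface, level with it; the furniture and walls round the work are solid. World frame = base frame: x ahead of the robot, y to its left, z up, the work surface at z = 0. Lengths are in mm, angles in rad, forces in N, time in s.
With the tool pointing down it reaches from about 275 to 750 mm from the base axis. Payload 10.2 kg.
Tool frame: the origin (TCP) lies at the very end of the fingers, on their centre line; the grasp point (between the pads) lies 19 mm behind it (ctrl.hold_point_z is the distance from the TCP to the grasp point, in mm); z points along the fingers, y is the direction in which the jaws open and shut (so a half turn about z gives the same grasp; the last joint's range is limited). The gripper opens to 85 mm and grips with 20 to 120 N. Pads are 22 mm wide; open, the fingers measure 114 mm over their backs; the gripper's body (76 mm by 85 mm) begins 54 mm behind the grasp point. The pads swing forward as they close: fully open they stand 13 mm farther back than shut.
Start: joints at [-1.495, 0.313, 1.498, -0, 1.331, -0.223], TCP at [154.533, -501.747, 200.994] pointing down, gripper open.
Joint ranges: [-2.94, 2.94], [-0.97, 2.17], [0.19, 2.56], [-1.23, 4.37], [0.02, 3.11], [-2.88, 2.88]. Speed limits (rad/s): [2.39, 2.39, 3.01, 3.14, 3.14, 3.14].

### API

Orientations are given as a unit quaternion [w, x, y, z].
In Python, from rig import readout, cams, workorder, spotter, ctrl gives the robot as it stands.
- The arm moves only by the tool step_arm, never from a script. Its argument "plan" is text: rows parted by semicolons, each of 5 numbers parted by spaces: the shift along the tool's x, y, z in cm, then the turn about the tool's z in degrees, then the opening in per cent of the stroke, from 0 (shut) to 100 (fully open). In form: x y z twist gripper; .... A call has 1 to 10 rows; each row is the pose to reach, as a shift and turn from the pose commanded when the call began, along the tool's axes at that moment; what a row does not reach only later rows make up. A row lasts 1/10 s, in which the tool goes at most 50 mm and 8.59 degrees, less where a joint would pass 70% of its speed; a pose out of reach is approached as far as the arm can. A call with a gripper value outside its range is refused whole. The fingers move at their own pace and stop on an object; "grip_force" is the grip in N (left out, the last holds). Time passes only in rows, so rows that repeat a pose let the fingers close. It gives the time, the measured TCP pose, the force and the opening at its end, in the units of the state.
- readout.sense(): the state, without advancing time (a new reading comes with each control period).
- cams.capture(name): name is "side" or "top" or "wrist"; returns (picture, depth): 420x560x3 uint8, red, green, blue; 420x560 float32, mm along the optical axis (not along the pixel's ray), 0 where there is no reading.
- cams.camera_info(name): a dict with "vfov" (degrees; the focal length in pixels is half the picture's height over the tangent of half this angle, whatever the lens; pixels are square), "cx", "cy" (the principal point, pixels), "k1" (the pictures are not rectified: a ray, as slopes to the right and down, at radius r is drawn at 1 + k1 r^2 times it, then the intrinsics apply), "rvec" (rotation vector, rad) and "tvec" (3), from world to camera coordinates, as OpenCV has them. Camera axes: x right, y down, z forward; pixel columns grow to the right and rows downward; lengths in mm; the calibration is good to about 2 mm. A picture is of the moment at which its call begins: read the wrist's pose just before it. camera_info takes no time and is no camera call; for the wrist camera it gives the pose at the moment of the call.
- workorder.finish_job(): hands the job in, once; it reports no verdict.
Trained networks look in the newest picture that a camera, given by its name, has taken for a name from the list of things; names that differ only in an ending like _2 or _b are one class to them, and where a whole thing is asked for, a point or a joint stands for the part that bears it (a point fixed in the world has none). Each returns a list of dicts, best first, with "conf" (0 to 1); they miss things now and then, are a little off and sometimes report something else, mostly with a low value. They report only what shows in the picture. A call takes as long as a camera call.
- spotter.regions_of(camera, target): "pixels" (420x560 bool, what is visible of it) and "extent" ([centre column, centre row, width, height] in pixels, round what is visible of it).
The state is a dict: "time_s": time; "joints": joint angles; "dq": joint speeds; "tau": joint torques, N m; "eef_pos": TCP position; "ee_rot": TCP orientation; "force": force on the tool from outside, world axes, zero at the start; "wrist_torque": the same for the moment, N m; "grip_width": opening from 0.0 (shut) to 1.0 (fully open).
Only numpy, scipy, OpenCV 4.12 (cv2) and the standard library are available. Lean on these libraries where they do the work, as an engineer would, in place of code of your own. Each camera call takes 0.05 s, during which the arm holds its last target. There are 200 camera calls.

## Working session

There is one attempt and no reset: what is moved stays moved. The work goes in short steps, Python scripts to look and compute and a tool call to move; the robot and the scene stay as the last step left them, time stands still between calls to the robot, and variables do not carry over. Pictures are saved under pics/ and viewed, about 8 in all and at most 12, crops included, and the job is handed in when it is done.

Besides the shell and the picture viewer there is one more tool, called after ">>>" by a JSON object that holds its "method" and its "body". step_arm: Moves the arm, as the interface text tells. Its arguments: {"type":"object","properties":{"plan":{"type":"string"},"grip_force":{"type":"number"}},"required":["plan"]}

```bash
mkdir -p pics; cat > h.py <<'E'
import numpy as np, cv2
from scipy.spatial.transform import Rotation as R
from rig import readout, cams, workorder, spotter, ctrl
def cloud(name):
    i=cams.camera_info(name); p,d=cams.capture(name)
    f=210/np.tan(np.radians(i['vfov'])/2)
    K=np.array([[f,0,i['cx']],[0,f,i['cy']],[0,0,1.]])
    v,u=np.mgrid[0:420,0:560]
    n=cv2.undistortPoints(np.stack([u.ravel(),v.ravel()],1).astype(np.float64)[:,None],K,np.array([i['k1'],0,0,0.])).reshape(420,560,2)
    c=np.dstack([n[...,0]*d,n[...,1]*d,d]).astype(float)
    M=R.from_rotvec(np.ravel(i['rvec'])).as_matrix(); t=np.ravel(i['tvec'])
    w=(c-t)@M
    w[d<=0]=np.nan
    return p,d,w
def save(p,n): cv2.imwrite('pics/'+n,p[...,::-1])
E
python3 - <<'E'
from h import *
s=readout.sense(); print(s['eef_pos'],s['ee_rot'],ctrl.hold_point_z)
ims=[]
for c in ('top','side'):
    p,d,w=cloud(c); save(p,c+'0.png'); np.save(c+'0.npy',w)
    for t in ('dropper','glass_bottle','flask','hatch','uv_box','knob','plunger'):
        try:
            for r in spotter.regions_of(c,t)[:2]:
                q=w[r['pixels']]; q=q[~np.isnan(q[:,0])]
                print(c,t,round(r['conf'],2),np.round(r['extent']),np.round(np.percentile(q,[2,50,98],axis=0)).tolist() if len(q) else None)
        except Exception as e: print(c,t,e)
E
```

```text
[ 154.51750523 -501.43131808  200.42386551] [-6.53399634e-04  9.88862583e-01  1.48829977e-01  4.92364781e-05] 18.700000000000003
top dropper 0.44 [395. 268.  16.  14.] [[391.0, -248.0, 6.0], [407.0, -234.0, 60.0], [423.0, -225.0, 105.0]]
top glass_bottle 0.82 [243. 201.  22.  25.] [[565.0, 148.0, 138.0], [587.0, 174.0, 199.0], [617.0, 201.0, 227.0]]
top glass_bottle 0.49 [278. 202. 149.  85.] [[500.0, -101.0, 69.0], [598.0, 72.0, 132.0], [700.0, 260.0, 144.0]]
top flask 0.57 [159. 233.  32.  26.] [[496.0, 392.0, 6.0], [527.0, 415.0, 55.0], [563.0, 454.0, 136.0]]
top hatch 0.94 [312. 198.  64.  67.] [[527.0, -90.0, 130.0], [607.0, -14.0, 135.0], [689.0, 61.0, 176.0]]
top uv_box 0.88 [279. 201. 146.  90.] [[500.0, -101.0, 55.0], [598.0, 73.0, 132.0], [701.0, 260.0, 144.0]]
side dropper 0.84 [275. 122.  15.  26.] [[392.0, -272.0, 2.0], [409.0, -232.0, 46.0], [421.0, -223.0, 101.0]]
side glass_bottle 0.83 [265. 244.  28.  41.] [[567.0, 155.0, 128.0], [594.0, 194.0, 193.0], [619.0, 208.0, 225.0]]
side flask 0.65 [334. 360.  33.  39.] [[502.0, 400.0, 4.0], [538.0, 438.0, 54.0], [565.0, 463.0, 135.0]]
side hatch 0.6 [234. 190.  91.  74.] [[523.0, -90.0, 128.0], [605.0, -6.0, 134.0], [685.0, 66.0, 175.0]]
side uv_box 0.82 [254. 234. 137. 178.] [[503.0, -99.0, 20.0], [610.0, 110.0, 127.0], [702.0, 272.0, 142.0]]
side knob 0.67 [260. 168.  14.  15.] [[522.0, -31.0, 137.0], [537.0, -11.0, 175.0], [548.0, -2.0, 180.0]]
side plunger 0.66 [261. 169.  12.  14.] [[523.0, -24.0, 157.0], [536.0, -9.0, 175.0], [548.0, -2.0, 180.0]]
```

```bash
python3 - <<'E'
from h import *
for c in ('top','side'):
    w=np.load(c+'0.npy'); p=cv2.imread(f'pics/{c}0.png')[...,::-1].astype(int)
    x,y,z=w[...,0],w[...,1],w[...,2]
    m=(z>120)&(z<143)&(x>450)&(x<750)&(y>-150)&(y<320)
    print(c,'box',cv2.minAreaRect(w[m][:,:2].astype(np.float32)),m.sum())
    red=(p[...,0]>120)&(p[...,1]<70)&(p[...,2]<70)&(x>450)&(x<620)&(y>-150)&(y<150)
    k=w[red&(z>150)]; print('knob',len(k),np.round(np.median(k,0)),np.round(k.min(0)),np.round(k.max(0)))
    t=k[k[:,2]>172]; print('knobtop',len(t),t.mean(0), cv2.minEnclosingCircle(t[:,:2].astype(np.float32)))
    for lo,hi,xa,xb,ya,yb,n in ((190,232,540,640,120,230,'glass'),(50,112,370,440,-290,-190,'drop')):
        mm=(z>lo)&(z<hi)&(x>xa)&(x<xb)&(y>ya)&(y<yb); q=w[mm]
        for a in np.arange(lo,hi,10):
            b=q[(q[:,2]>=a)&(q[:,2]<a+10)]
            if len(b)>2: print(n,a,len(b),np.round(b.mean(0)),np.round(b.min(0)[:2]),np.round(b.max(0)[:2]))
a=cv2.imread('pics/top0.png');b=cv2.imread('pics/side0.png')
cv2.imwrite('pics/v1.png',np.hstack([cv2.resize(a[120:320,130:430],(600,400))[:, :],])) 
cv2.imwrite('pics/v2.png',cv2.resize(b[90:400,120:400],(560,600)))
E
```

```text
top box ((604.4697265625, 79.60591888427734), (203.4828643798828, 377.95172119140625), 1.8733868598937988) 9336
knob 41 [537. -13. 178.] [524. -28. 170.] [548.  -5. 184.]
knobtop 39 [537.19183859 -15.3721338  177.89548557] ((536.783935546875, -16.719051361083984), 12.594311714172363)
glass 190 121 [590. 175. 196.] [566. 149.] [622. 204.]
glass 200 120 [588. 174. 204.] [570. 149.] [617. 201.]
glass 210 20 [589. 175. 214.] [574. 161.] [607. 190.]
glass 220 66 [596. 177. 224.] [579. 160.] [611. 191.]
drop 50 12 [ 405. -231.   54.] [ 394. -239.] [ 420. -224.]
drop 60 34 [ 407. -237.   67.] [ 394. -249.] [ 419. -229.]
drop 70 7 [ 408. -236.   74.] [ 397. -244.] [ 416. -231.]
drop 80 5 [ 407. -236.   86.] [ 399. -238.] [ 413. -233.]
drop 90 17 [ 406. -240.   96.] [ 399. -249.] [ 413. -234.]
drop 100 14 [ 406. -242.  103.] [ 402. -248.] [ 410. -237.]
side box ((601.0341186523438, 79.75311279296875), (201.599365234375, 383.46044921875), 2.1305904388427734) 11621
knob 35 [538.  -8. 176.] [523. -17. 164.] [548.  -3. 179.]
knobtop 31 [536.3391488   -8.27123796 176.02810631] ((535.5914306640625, -13.358010292053223), 12.331745147705078)
glass 190 187 [595. 191. 196.] [563. 157.] [620. 208.]
glass 200 162 [594. 189. 204.] [567. 164.] [613. 206.]
glass 210 61 [591. 179. 215.] [577. 164.] [605. 193.]
glass 220 91 [591. 176. 223.] [575. 162.] [608. 195.]
drop 50 24 [ 406. -231.   54.] [ 393. -242.] [ 419. -226.]
drop 60 42 [ 406. -235.   66.] [ 391. -251.] [ 417. -226.]
drop 70 15 [ 408. -237.   74.] [ 400. -248.] [ 415. -229.]
drop 80 14 [ 407. -236.   85.] [ 401. -244.] [ 413. -230.]
drop 90 20 [ 406. -236.   96.] [ 399. -244.] [ 412. -231.]
drop 100 13 [ 405. -240.  103.] [ 398. -245.] [ 410. -233.]
```

View pics/v1.png

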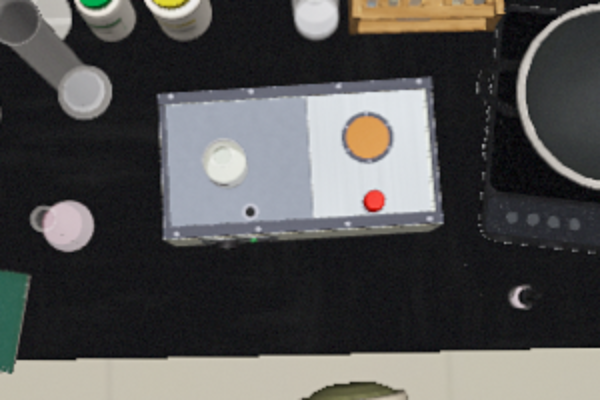

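View pics/v2.png

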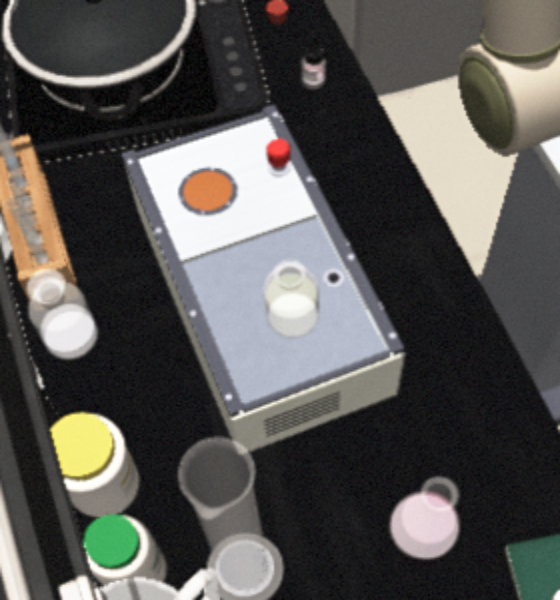

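>>> {"method": "step_arm", "body": {"plan": "0 0 -8 0 100; 10 -8 -13 8 100; 62 -52 -13 15 100; 62 -52 -13 15 100; 62 -52 -13 15 100; 62 -52 -13 15 100; 62 -52 -13 15 100; 62 -52 -13 15 100; 62 -52 -13 15 100; 62 -52 -13 15 100", "grip_force": 30}}

```text
time_s: 1.8
eef_pos: [395.3, -129.4, 305.8]
ee_rot: [0.0, 1.0, 0.018, 0.0]
force: [1.3, -2.1, 0.3]
grip_width: 1.0
```

```bash
cat >> h.py <<'E'
def go(x,y,z,yaw):
    s=readout.sense(); M=R.from_quat(np.roll(s['ee_rot'],-1)).as_matrix()
    d=M.T@(np.array([x,y,z])-s['eef_pos']); cur=np.degrees(np.arctan2(M[1,0],M[0,0]))
    print('t',s['time_s'],'pos',np.round(s['eef_pos'],1),'yaw',round(cur,1),'F',np.round(s['force'],1),'grip',round(s['grip_width'],3),'-> shift cm',np.round(d/10,2),'twist',round(cur-yaw,1))
E
python3 -c "
from h import *
go(592,177,330,2);print(readout.sense()['joints'])"
```

```text
t 1.8 pos [ 395.3 -129.4  305.8] yaw 2.1 F [ 1.3 -2.1  0.3] grip 1.0 -> shift cm [ 20.78 -29.89  -2.42] twist 0.1
[-5.99697213e-01  6.16256828e-03  1.58936878e+00  3.38827740e-06
  1.54513756e+00  9.34322063e-01]
```

>>> {"method": "step_arm", "body": {"plan": "20.8 -29.9 -2.4 0 100; 20.8 -29.9 -2.4 0 100; 20.8 -29.9 -2.4 0 100; 20.8 -29.9 -2.4 0 100; 20.8 -29.9 -2.4 0 100; 20.8 -29.9 -2.4 0 100; 20.8 -29.9 -2.4 0 100; 20.8 -29.9 -2.4 0 100; 20.8 -29.9 -2.4 0 100; 20.8 -29.9 -2.4 0 100"}}

```text
time_s: 2.8
eef_pos: [591.3, 174.8, 329.1]
ee_rot: [0.0, 1.0, 0.019, -0.0]
force: [0.3, -0.3, 0.1]
grip_width: 0.997
```

```bash
python3 - <<'E'
from h import *
go(592,177,164,2)
p,d,w=cloud('wrist'); save(p,'w1.png')
for r in spotter.regions_of('wrist','glass_bottle')[:2]:
    q=w[r['pixels']]; q=q[~np.isnan(q[:,0])]
    print(r['conf'],np.round(r['extent']))
    for a in range(120,232,10):
        b=q[(q[:,2]>=a)&(q[:,2]<a+10)]
        if len(b)>5: print(a,len(b),np.round(b.mean(0)),np.round(b.min(0)[:2]),np.round(b.max(0)[:2]))
E
```

```text
t 2.8 pos [591.3 174.8 329.1] yaw 2.1 F [ 0.3 -0.3  0.1] grip 0.997 -> shift cm [ 0.09 -0.22 16.51] twist 0.1
0.63 [282. 186.  65.  69.]
120 33 [588. 178. 126.] [544. 142.] [619. 209.]
130 34 [616. 178. 135.] [608. 154.] [620. 199.]
140 39 [617. 177. 145.] [605. 153.] [620. 202.]
150 47 [617. 176. 155.] [608. 153.] [620. 199.]
160 41 [617. 174. 166.] [608. 153.] [620. 200.]
170 575 [587. 177. 177.] [572. 155.] [621. 201.]
180 52 [618. 178. 185.] [610. 154.] [621. 200.]
190 907 [600. 177. 197.] [565. 148.] [621. 205.]
200 1071 [600. 177. 204.] [568. 152.] [617. 202.]
210 85 [592. 177. 215.] [582. 164.] [608. 190.]
220 776 [592. 177. 225.] [577. 161.] [609. 193.]
```

View pics/w1.png

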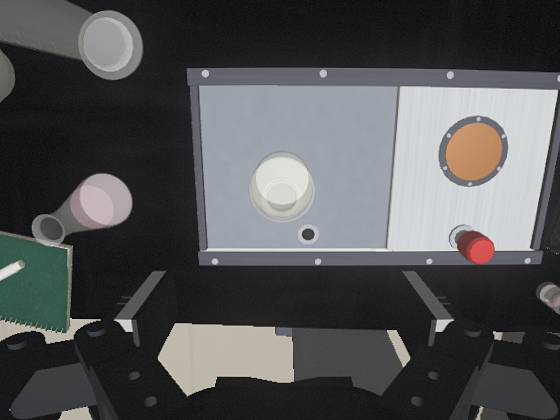

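>>> {"method": "step_arm", "body": {"plan": "0.1 -0.2 5 0 100; 0.1 -0.2 9 0 100; 0.1 -0.2 12 0 100; 0.1 -0.2 14.5 0 100; 0.1 -0.2 16 0 100; 0.1 -0.2 16.5 0 100; 0.1 -0.2 16.5 0 100; 0.1 -0.2 16.5 0 50; 0.1 -0.2 16.5 0 50; 0.1 -0.2 16.5 0 50", "grip_force": 25}}

```text
time_s: 3.9
eef_pos: [593.0, 176.8, 165.8]
ee_rot: [0.0, 1.0, 0.018, 0.001]
force: [0.3, -1.5, 1.7]
grip_width: 0.579
```

>>> {"method": "step_arm", "body": {"plan": "0 0 0 0 50; 0 0 0 0 50; 0 0 0 0 50; 0 0 -1 0 50; 0 0 -2.5 0 50; 0 0 -5 0 50; 0 0 -8 0 50; 0 0 -8 0 50"}}

```text
time_s: 4.7
eef_pos: [593.6, 177.5, 249.0]
ee_rot: [-0.0, 1.0, 0.019, 0.004]
force: [0.0, -0.4, -1.8]
grip_width: 0.573
```

```bash
python3 - <<'E'
from h import *
go(410,130,250,2)
E
```

```text
t 4.7 pos [593.6 177.5 249. ] yaw 2.1 F [ 0.  -0.4 -1.8] grip 0.573 -> shift cm [-18.52   4.07  -0.24] twist 0.1
```

```bash
python3 - <<'E'
from h import *
p,d,w=cloud('side'); save(p,'s2.png')
cv2.imwrite('pics/s2v.png',cv2.resize(p[140:340,150:400,::-1],(750,600)))
E
```

```text
(no output)
```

View pics/s2v.png

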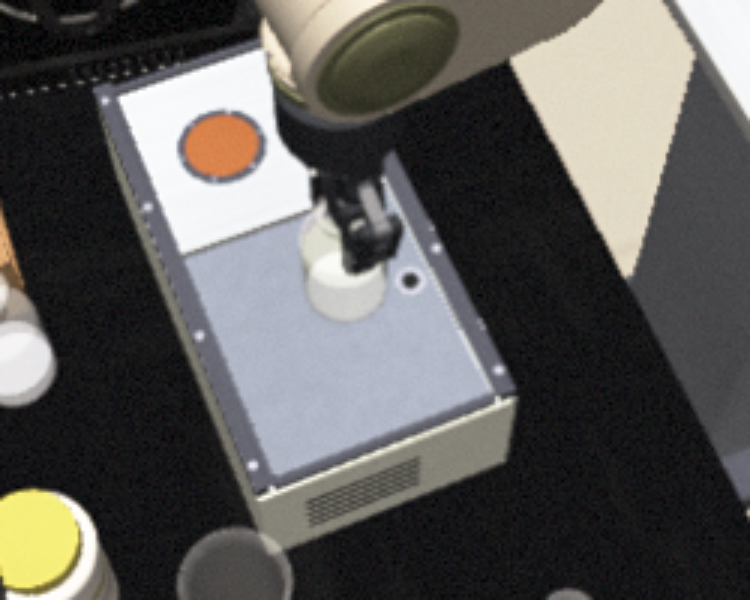

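>>> {"method": "step_arm", "body": {"plan": "-4 0.9 0 0 50; -8 1.8 0 0 50; -12 2.7 0 0 50; -16 3.6 0 0 50; -18.5 4.1 0 0 50; -18.5 4.1 4 0 50; -18.5 4.1 8 0 50; -18.5 4.1 12 0 50; -18.5 4.1 16 0 50; -18.5 4.1 18 0 50"}}

```text
time_s: 5.75
eef_pos: [406.4, 129.3, 60.8]
ee_rot: [-0.0, 1.0, 0.018, -0.003]
force: [0.7, 0.3, -2.2]
grip_width: 0.577
```

>>> {"method": "step_arm", "body": {"plan": "0 0 1 0 50; 0 0 1.5 0 50; 0 0 1.5 0 50; 0 0 1.5 0 50"}}

```text
time_s: 6.15
eef_pos: [409.6, 129.4, 50.1]
ee_rot: [-0.0, 1.0, 0.019, 0.001]
force: [0.3, -0.6, -1.4]
grip_width: 0.574
```

```bash
python3 - <<'E'
from h import *
go(410,130,41,2)
p,d,w=cloud('side'); save(p,'s3.png')
for r in spotter.regions_of('side','glass_bottle')[:1]:
    q=w[r['pixels']]; q=q[~np.isnan(q[:,0])]; print(r['conf'],r['extent'],np.percentile(q,[1,50,99],axis=0))
E
```

```text
t 6.15 pos [409.6 129.4  50.1] yaw 2.1 F [ 0.3 -0.6 -1.4] grip 0.574 -> shift cm [ 0.04 -0.06  0.91] twist 0.1
0.65 [325.6, 227.2, 24.4, 30.8] [[395.91299159 105.12764781   9.82573921]
 [424.65938784 145.24960536  65.52391874]
 [439.97183757 160.62850405 111.59944654]]
```

>>> {"method": "step_arm", "body": {"plan": "0 0 0.4 0 50; 0 0 0.7 0 50; 0 0 0.8 0 50; 0 0 0.8 0 50"}}

```text
time_s: 6.65
eef_pos: [409.2, 129.4, 41.4]
ee_rot: [-0.0, 1.0, 0.018, 0.0]
force: [0.1, -0.1, 0.6]
grip_width: 0.57
```

>>> {"method": "step_arm", "body": {"plan": "0 0 0.1 0 50; 0 0 0.2 0 50; 0 0 0.2 0 50; 0 0 0.2 0 50"}}

```text
time_s: 7.05
eef_pos: [410.8, 129.4, 40.8]
ee_rot: [-0.0, 1.0, 0.018, 0.002]
force: [0.3, -0.2, 13.9]
grip_width: 0.574
```

Contact (13.9 N). Release, rise, and head to above the knob.

>>> {"method": "step_arm", "body": {"plan": "0 0 -0.15 0 60; 0 0 -0.15 0 80; 0 0 -0.15 0 100; 0 0 -0.15 0 100; 0 0 -0.15 0 100; 0 0 -4 0 100; 0 0 -8 0 100; 0 0 -13 0 100; 0 0 -18 0 100; 0 0 -22 0 100"}}

```text
time_s: 8.05
eef_pos: [409.0, 129.4, 262.2]
ee_rot: [0.0, 1.0, 0.019, 0.001]
force: [0.9, 0.7, 0.3]
grip_width: 1.003
```

```bash
python3 - <<'E'
from h import *
go(537,-16.5,270,2)
p,d,w=cloud('side')
for r in spotter.regions_of('side','glass_bottle')[:1]:
    q=w[r['pixels']]; q=q[~np.isnan(q[:,0])]; print(r['conf'],r['extent'],np.percentile(q,[1,50,99],axis=0))
E
```

```text
t 8.05 pos [409.  129.4 262.2] yaw 2.1 F [0.9 0.7 0.3] grip 1.003 -> shift cm [12.26 15.05 -0.75] twist 0.1
0.59 [327.9, 228.3, 22.1, 32.5] [[387.94444827 106.12516463   9.82806453]
 [418.58135596 143.98008195  68.6638463 ]
 [439.78852237 160.29894202 102.76616404]]
```

>>> {"method": "step_arm", "body": {"plan": "12.3 15 -0.8 0 100; 12.3 15 -0.8 0 100; 12.3 15 -0.8 0 100; 12.3 15 -0.8 0 100; 12.3 15 -0.8 0 100; 12.3 15 -0.8 0 100; 12.3 15 -0.8 0 100; 12.3 15 -0.8 0 60"}}

```text
time_s: 8.95
eef_pos: [537.0, -15.0, 267.5]
ee_rot: [-0.0, 1.0, 0.019, 0.0]
force: [-0.2, -0.0, -0.1]
grip_width: 0.857
```

```bash
cat >> h.py <<'E'
def knob():
    p,d,w=cloud('wrist'); P=p.astype(int); z=w[...,2]
    m=(P[...,0]>120)&(P[...,1]<80)&(P[...,2]<80)&(z>145)&(z<215)&(w[...,0]<600)
    m=cv2.morphologyEx(m.astype(np.uint8),cv2.MORPH_OPEN,np.ones((3,3)))>0
    k=w[m]; zt=np.percentile(k[:,2],95); t=k[k[:,2]>zt-4]
    print('knob',len(k),'ztop',round(zt,1),'median top',np.median(t,0).round(1),[np.round(v,1) for v in cv2.minEnclosingCircle(t[:,:2].astype(np.float32))], np.percentile(t[:,:2],[1,99],axis=0).round(1).tolist())
    return p,w
E
python3 - <<'E'
from h import *
go(537,-16.5,150,2)
p,w=knob(); save(p,'w2.png')
E
```

```text
t 8.95 pos [537.  -15.  267.5] yaw 2.2 F [-0.2 -0.  -0.1] grip 0.857 -> shift cm [-0.    0.15 11.75] twist 0.2
knob 196 ztop 179.1 median top [545.7 -14.7 177.2] [array([537.2, -18.4]), np.float64(13.9)] [[532.3, -31.7], [550.6, -4.7]]
```

>>> {"method": "step_arm", "body": {"plan": "0 0.3 4 0 75; 0 0.3 8 0 75; 0 0.3 10.5 0 75; 0 0.3 12 0 75; 0 0.3 12.2 0 75; 0 0.3 12.2 0 75; 0 0.3 12.2 0 20; 0 0.3 12.2 0 20; 0 0.3 12.2 0 20; 0 0.3 12.2 0 20", "grip_force": 50}}

```text
time_s: 10.0
eef_pos: [538.0, -18.7, 146.6]
ee_rot: [-0.0, 1.0, 0.019, 0.001]
force: [-1.3, 3.2, 5.8]
grip_width: 0.283
```

>>> {"method": "step_arm", "body": {"plan": "0 0 0 0 20; 0 0 0 0 20; 0 0 0 0 20; 0 0 -0.5 0 20; 0 0 -1 0 20; 0 0 -1.5 0 20; 0 0 -1.5 0 20; 0 0 -1.5 0 20"}}

```text
time_s: 10.8
eef_pos: [537.6, -18.8, 160.0]
ee_rot: [-0.0, 1.0, 0.019, -0.0]
force: [4.9, 2.6, -8.3]
grip_width: 0.281
```

```bash
python3 - <<'E'
from h import *
go(531,146.5,160,2)
E
```

```text
t 10.8 pos [537.6 -18.8 160. ] yaw 2.1 F [ 4.9  2.6 -8.3] grip 0.281 -> shift cm [-5.000e-02 -1.654e+01  1.000e-02] twist 0.1
```

>>> {"method": "step_arm", "body": {"plan": "0 -1 0 0 20; 0 -3 0 0 20; 0 -5 0 0 20; 0 -7 0 0 20; 0 -9 0 0 20; 0 -11 0 0 20; 0 -13 0 0 20; 0 -15 0 0 20; 0 -16.3 0 0 20; 0 -16.3 0 0 20"}}

```text
time_s: 11.8
eef_pos: [531.8, 145.1, 160.0]
ee_rot: [0.0, 1.0, 0.019, 0.0]
force: [5.0, 2.6, -8.6]
grip_width: 0.282
```

```bash
python3 - <<'E'
from h import *
go(531,146.5,147,2)
E
```

```text
t 11.8 pos [531.8 145.1 160. ] yaw 2.2 F [ 5.   2.6 -8.6] grip 0.282 -> shift cm [-0.07 -0.14  1.3 ] twist 0.2
```

>>> {"method": "step_arm", "body": {"plan": "0 -0.2 0 0 20; 0 -0.3 0 0 20; 0 -0.3 0 0 20; 0 -0.2 0.7 0 20; 0 -0.2 1.3 0 20; 0 -0.2 1.4 0 20; 0 -0.2 1.4 0 20; 0 -0.2 1.4 0 20"}}

```text
time_s: 12.6
eef_pos: [531.8, 145.9, 146.8]
ee_rot: [-0.0, 1.0, 0.018, 0.001]
force: [3.3, 0.5, -0.5]
grip_width: 0.279
```

```bash
python3 - <<'E'
from h import *
go(531,146.5,147,2)
E
```

```text
t 12.6 pos [531.8 145.9 146.8] yaw 2.1 F [ 3.3  0.5 -0.5] grip 0.279 -> shift cm [-0.08 -0.06 -0.02] twist 0.1
```

>>> {"method": "step_arm", "body": {"plan": "0 0 0 0 75; 0 0 0 0 75; 0 0 0 0 75; 0 0 -4 0 85; 0 0 -8 0 85; 0 0 -12 0 85; 0 0 -12 0 85"}}

```text
time_s: 13.3
eef_pos: [533.0, 146.0, 271.8]
ee_rot: [-0.0, 1.0, 0.019, 0.005]
force: [-0.6, 0.8, -0.4]
grip_width: 0.849
```

```bash
python3 - <<'E'
from h import *
p,w=knob(); save(p,'w3.png')
go(406,-238.5,250,2)
p,d,w=cloud('top'); save(p,'t3.png')
x,y,z=w[...,0],w[...,1],w[...,2]
m=(z<30)&(x>520)&(x<700)&(y>-120)&(y<120); print('chamber',m.sum(),cv2.minAreaRect(w[m][:,:2].astype(np.float32)))
m=(z>50)&(z<112)&(x>370)&(x<440)&(y>-290)&(y<-190);q=w[m];print('drop',q.mean(0))
cv2.imwrite('pics/v3.png',cv2.resize(p[140:280,200:400,::-1],(700,490)))
E
```

```text
knob 232 ztop 179.2 median top [539.6 147.  177.5] [array([531.3, 146. ]), np.float64(14.0)] [[517.5, 132.8], [544.8, 159.5]]
t 13.35 pos [532.1 145.9 268.6] yaw 2.1 F [-0.1  0.3 -1.6] grip 0.848 -> shift cm [-14.04  37.95   1.8 ] twist 0.1
chamber 1771 ((630.3929443359375, -18.318992614746094), (116.02399444580078, 136.0892791748047), 2.3362226486206055)
drop [ 407.07162704 -237.51788139   77.62356066]
```

View pics/w3.png

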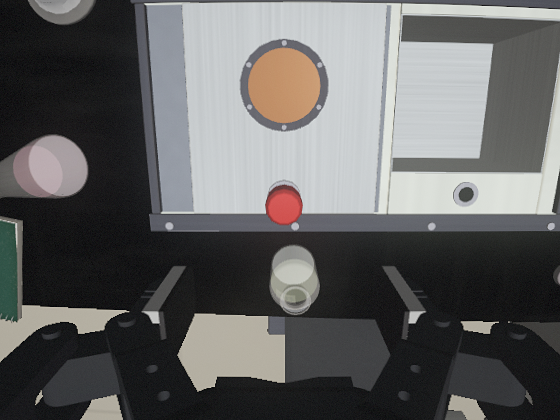

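>>> {"method": "step_arm", "body": {"plan": "-14 38 1.8 0 60; -14 38 1.8 0 60; -14 38 1.8 0 60; -14 38 1.8 0 60; -14 38 1.8 0 60; -14 38 1.8 0 60; -14 38 1.8 0 60; -14 38 1.8 0 60; -14 38 1.8 0 60; -14 38 1.8 0 60"}}

```text
time_s: 14.4
eef_pos: [404.8, -239.5, 246.9]
ee_rot: [-0.001, 1.0, 0.017, -0.001]
force: [0.3, 0.8, -0.3]
grip_width: 0.6
```

>>> {"method": "step_arm", "body": {"plan": "0 0 0 0 60; 0 0 0 0 60; 0 0 0 0 60"}}

```text
time_s: 14.7
eef_pos: [406.0, -238.0, 248.3]
ee_rot: [-0.0, 1.0, 0.019, 0.0]
force: [1.2, -0.2, 0.2]
grip_width: 0.602
```

```bash
python3 - <<'E'
from h import *
go(407,-238,150,2); print(ctrl.hold_point_z)
p,d,w=cloud('wrist'); save(p,'w4.png')
for r in spotter.regions_of('wrist','dropper')[:2]:
    q=w[r['pixels']]; q=q[~np.isnan(q[:,0])]
    print(r['conf'],np.round(r['extent']))
    for a in range(0,112,10):
        b=q[(q[:,2]>=a)&(q[:,2]<a+10)]
        if len(b)>5: print(a,len(b),np.round(b.mean(0)),np.round(b.min(0)[:2]),np.round(b.max(0)[:2]))
E
```

```text
t 14.7 pos [ 406.  -238.   248.3] yaw 2.2 F [ 1.2 -0.2  0.2] grip 0.602 -> shift cm [0.1  0.01 9.83] twist 0.2
18.700000000000003
0.62 [288. 177.  31.  40.]
10 19 [ 421. -241.   14.] [ 415. -256.] [ 423. -229.]
20 32 [ 420. -242.   25.] [ 413. -257.] [ 423. -227.]
30 47 [ 420. -240.   36.] [ 410. -257.] [ 423. -226.]
40 191 [ 415. -242.   47.] [ 398. -258.] [ 422. -227.]
50 47 [ 416. -242.   55.] [ 407. -257.] [ 419. -229.]
60 266 [ 411. -242.   68.] [ 398. -255.] [ 419. -229.]
70 17 [ 412. -244.   74.] [ 404. -251.] [ 415. -234.]
80 37 [ 413. -242.   85.] [ 409. -249.] [ 414. -234.]
90 107 [ 409. -242.   97.] [ 400. -250.] [ 414. -234.]
100 134 [ 407. -242.  104.] [ 401. -248.] [ 412. -236.]
0.19 [ 86.  41. 169.  77.]
0 60 [522. -12.   7.] [ 501. -114.] [581.  83.]
10 319 [529. -76.  15.] [ 501. -115.] [579.  72.]
20 384 [526. -74.  25.] [ 501. -115.] [577.  68.]
30 396 [526. -75.  35.] [ 501. -115.] [575.  63.]
40 429 [524. -77.  45.] [ 502. -115.] [572.  50.]
50 431 [524. -81.  55.] [ 502. -115.] [569.  44.]
60 439 [524. -87.  65.] [ 502. -115.] [567.  36.]
70 404 [524. -85.  75.] [ 503. -115.] [564.  30.]
80 517 [521. -82.  85.] [ 503. -115.] [562.  23.]
90 438 [523. -93.  95.] [ 503. -115.] [559.  13.]
100 551 [520. -87. 105.] [ 504. -115.] [556.   9.]
110 498 [521. -90. 115.] [ 504. -115.] [554.  -1.]
```

>>> {"method": "step_arm", "body": {"plan": "0 0.35 4 0 80; 0 0.35 8 0 80; 0 0.35 12 0 80; 0 0.35 16 0 80; 0 0.35 19 0 80; 0 0.35 20.5 0 80; 0 0.35 20.9 0 80; 0 0.35 20.9 0 80; 0 0.35 20.9 0 15; 0 0.35 20.9 0 15", "grip_force": 25}}

```text
time_s: 15.8
eef_pos: [406.3, -242.9, 40.3]
ee_rot: [0.001, 1.0, 0.019, 0.001]
force: [-0.2, 0.1, 1.2]
grip_width: 0.47
```

>>> {"method": "step_arm", "body": {"plan": "0 0 0 0 15; 0 0 0 0 15; 0 0 0 0 15; 0 0 0 0 15; 0 0 -1 0 15; 0 0 -3 0 15; 0 0 -7 0 15; 0 0 -12 0 15; 0 0 -17 0 15; 0 0 -22 0 15"}}

```text
time_s: 16.8
eef_pos: [405.2, -242.0, 262.0]
ee_rot: [0.0, 1.0, 0.019, 0.0]
force: [1.6, -0.7, -1.5]
grip_width: 0.247
```

```bash
python3 - <<'E'
from h import *
go(621,-15,260,2)
p,d,w=cloud('side'); save(p,'s4.png')
for r in spotter.regions_of('side','dropper')[:1]:
    q=w[r['pixels']]; q=q[~np.isnan(q[:,0])]; print(r['conf'],r['extent'],np.percentile(q,[1,50,99],axis=0).round(1).tolist())
cv2.imwrite('pics/s4v.png',cv2.resize(p[20:220,200:450,::-1],(750,600)))
E
```

```text
t 16.8 pos [ 405.2 -242.   262. ] yaw 2.1 F [ 1.6 -0.7 -1.5] grip 0.247 -> shift cm [ 22.4  -21.89   0.2 ] twist 0.1
0.84 [275.0, 65.5, 14.0, 26.0] [[109.4, -1097.4, -537.3], [410.6, -229.3, 261.0], [421.5, -220.9, 303.2]]
```

View pics/s4v.png

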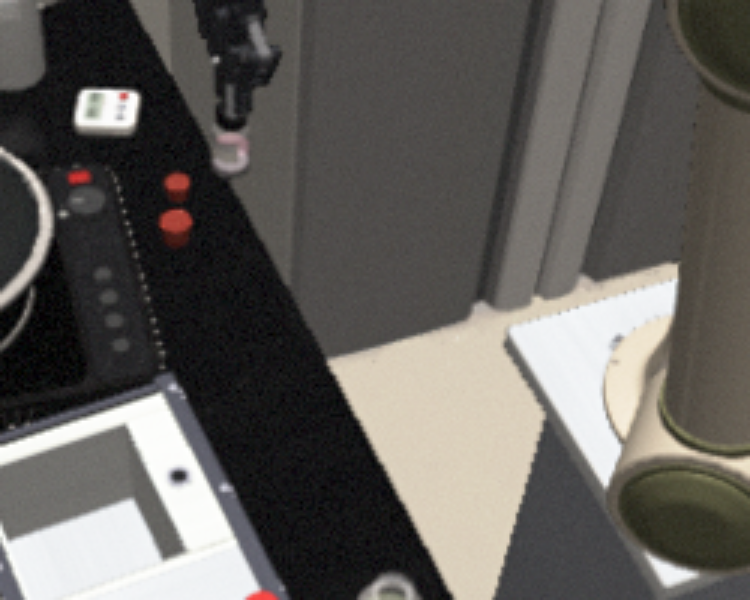

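>>> {"method": "step_arm", "body": {"plan": "3 -3 0 0 15; 6.5 -6.5 0 0 15; 10 -10 0 0 15; 13.5 -13.5 0 0 15; 17 -17 0 0 15; 20 -20 0 0 15; 22.4 -21.9 0 0 15; 22.4 -21.9 0 0 15; 22.4 -21.9 0 0 15; 22.4 -21.9 0 0 15"}}

```text
time_s: 17.9
eef_pos: [620.9, -16.0, 259.3]
ee_rot: [0.0, 1.0, 0.018, -0.0]
force: [0.0, -0.2, -1.4]
grip_width: 0.247
```

```bash
python3 - <<'E'
from h import *
go(621,-15,60,2)
p,d,w=cloud('top'); cv2.imwrite('pics/t5.png',cv2.resize(p[150:280,220:400,::-1],(720,520)))
p,d,w=cloud('wrist'); save(p,'w5.png')
E
```

```text
t 17.9 pos [620.9 -16.  259.3] yaw 2.1 F [ 0.  -0.2 -1.4] grip 0.247 -> shift cm [ 0.02 -0.1  19.93] twist 0.1
```

View pics/w5.png

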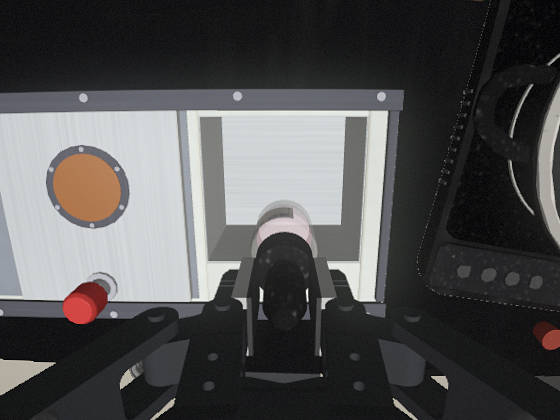

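>>> {"method": "step_arm", "body": {"plan": "0 0 3 0 15; 0 0 6 0 15; 0 0 9 0 15; 0 0 12 0 15; 0 0 15 0 15; 0 0 17.5 0 15; 0 0 19 0 15; 0 0 20 0 15; 0 0 20.2 0 15; 0 0 20.2 0 15"}}

```text
time_s: 19.0
eef_pos: [621.7, -15.7, 57.9]
ee_rot: [0.0, 1.0, 0.018, 0.0]
force: [-0.3, -0.3, -1.0]
grip_width: 0.246
```

>>> {"method": "step_arm", "body": {"plan": "0 0 0.2 0 15; 0 0 0.4 0 15; 0 0 0.5 0 15; 0 0 0.5 0 15"}}

```text
time_s: 19.4
eef_pos: [621.5, -15.3, 52.4]
ee_rot: [0.0, 1.0, 0.019, 0.0]
force: [-0.0, 0.6, -0.6]
grip_width: 0.246
```

>>> {"method": "step_arm", "body": {"plan": "0 0 0.1 0 15; 0 0 0.15 0 15; 0 0 0.15 0 15; 0 0 0.15 0 15"}}

```text
time_s: 19.8
eef_pos: [622.3, -15.4, 52.1]
ee_rot: [0.0, 1.0, 0.019, 0.001]
force: [-1.1, 0.6, 6.7]
grip_width: 0.249
```

Touching the floor (6.7 N). Release and rise.

>>> {"method": "step_arm", "body": {"plan": "0 0 -0.1 0 35; 0 0 -0.1 0 45; 0 0 -0.1 0 55; 0 0 -0.1 0 60; 0 0 -0.1 0 60; 0 0 -3 0 60; 0 0 -7 0 60; 0 0 -12 0 60; 0 0 -17 0 60; 0 0 -21 0 60"}}

```text
time_s: 20.8
eef_pos: [621.5, -15.3, 264.1]
ee_rot: [0.0, 1.0, 0.019, 0.001]
force: [0.8, -0.0, 0.1]
grip_width: 0.601
```

```bash
python3 - <<'E'
from h import *
go(531.5,146.5,270,2)
p,d,w=cloud('wrist'); save(p,'w6.png')
for r in spotter.regions_of('wrist','dropper')[:1]:
    q=w[r['pixels']]; q=q[~np.isnan(q[:,0])]
    print(r['conf'],np.round(r['extent']))
    for a in range(0,130,10):
        b=q[(q[:,2]>=a)&(q[:,2]<a+10)]
        if len(b)>5: print(a,len(b),np.round(b.mean(0)),np.round(b.min(0)[:2]),np.round(b.max(0)[:2]))
E
```

```text
t 20.8 pos [621.5 -15.3 264.1] yaw 2.1 F [ 0.8 -0.   0.1] grip 0.601 -> shift cm [ -8.4  -16.51  -0.62] twist 0.1
0.9 [283. 176.  32.  39.]
10 16 [636. -21.  16.] [632. -28.] [638. -10.]
20 21 [636. -16.  24.] [630. -29.] [638.  -4.]
30 30 [635. -14.  36.] [626. -30.] [639.   1.]
40 39 [635. -13.  45.] [624. -29.] [638.   2.]
50 136 [631. -14.  57.] [614. -31.] [639.   1.]
60 101 [631. -16.  63.] [616. -30.] [636.  -1.]
70 126 [628. -15.  78.] [614. -28.] [635.  -2.]
80 151 [626. -15.  81.] [616. -27.] [634.  -3.]
90 34 [628. -15.  95.] [624. -22.] [630.  -7.]
100 75 [625. -14. 107.] [614. -22.] [629.  -7.]
110 167 [623. -15. 115.] [616. -21.] [628.  -8.]
```

View pics/w6.png

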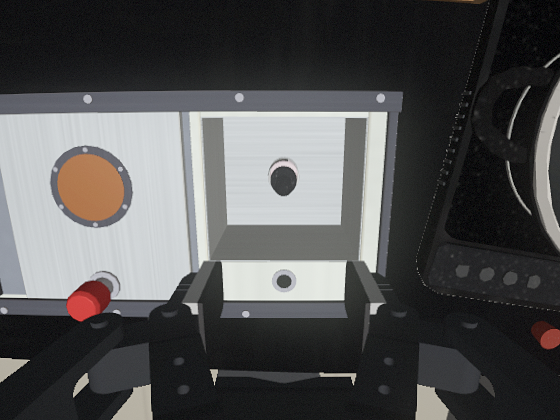

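Dropper stands upright at the centre of the chamber floor (283,176), top at z≈117. Now back to the knob at (531.5,146).

>>> {"method": "step_arm", "body": {"plan": "-8.4 -16.5 -0.6 0 75; -8.4 -16.5 -0.6 0 75; -8.4 -16.5 -0.6 0 75; -8.4 -16.5 -0.6 0 75; -8.4 -16.5 -0.6 0 75; -8.4 -16.5 -0.6 0 75; -8.4 -16.5 -0.6 0 75; -8.4 -16.5 -0.6 0 75; -8.4 -16.5 -0.6 0 75"}}

```text
time_s: 21.8
eef_pos: [531.8, 145.6, 266.5]
ee_rot: [0.0, 1.0, 0.018, -0.0]
force: [-0.5, -0.5, -1.1]
grip_width: 0.752
```

```bash
python3 - <<'E'
from h import *
go(532,146,146,2); knob()
E
```

```text
t 21.8 pos [531.8 145.6 266.5] yaw 2.0 F [-0.5 -0.5 -1.1] grip 0.752 -> shift cm [ 0.02 -0.04 12.05] twist 0.0
knob 239 ztop 179.2 median top [539.7 148.1 177.3] [array([531.5, 146.3]), np.float64(13.9)] [[526.0, 132.9], [544.6, 159.6]]
```

>>> {"method": "step_arm", "body": {"plan": "0 0 4 0 75; 0 0 8 0 75; 0 0 10.5 0 75; 0 0 12 0 75; 0 0 12.1 0 75; 0 0 12.1 0 75; 0 0 12.1 0 20; 0 0 12.1 0 20; 0 0 12.1 0 20; 0 0 12.1 0 20", "grip_force": 50}}

```text
time_s: 22.85
eef_pos: [532.6, 147.6, 148.8]
ee_rot: [-0.001, 1.0, 0.018, 0.002]
force: [-1.6, 3.5, 12.0]
grip_width: 0.199
```

>>> {"method": "step_arm", "body": {"plan": "0 0 0 0 20; 0 0 0 0 20; 0 0 0 0 20; 0 0 -0.5 0 20; 0 0 -1 0 20; 0 0 -1.5 0 20; 0 0 -1.5 0 20; 0 0 -1.5 0 20"}}

```text
time_s: 23.65
eef_pos: [531.4, 146.3, 160.7]
ee_rot: [0.0, 1.0, 0.018, -0.0]
force: [0.5, -0.2, 0.3]
grip_width: 0.198
```

```bash
python3 - <<'E'
from h import *
go(537.5,-18.8,160,2)
E
```

```text
t 23.65 pos [531.4 146.3 160.7] yaw 2.1 F [ 0.5 -0.2  0.3] grip 0.198 -> shift cm [-0.   16.52  0.07] twist 0.1
```

```bash
python3 - <<'E'
from h import *
p,w=knob(); save(p,'w7.png')
E
```

```text
knob 2036 ztop 180.0 median top [533.5 144.8 179. ] [array([531.9, 142.9]), np.float64(13.8)] [[519.5, 132.8], [544.1, 155.0]]
```

View pics/w7.png

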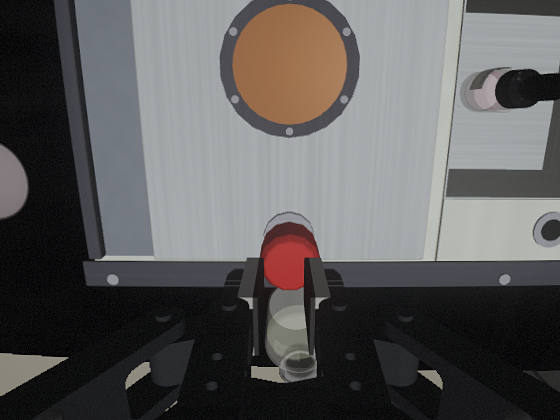

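>>> {"method": "step_arm", "body": {"plan": "0 0 -2 0 75; 0 0 -2 0 75; 0 0 -2 0 75; 0 0 -2 0 75; 0 0 0 0 75; 0 0 1 0 75; 0 0 1.6 0 75; 0 0 1.9 0 75; 0 0 1.9 0 75; 0 0 1.9 0 75", "grip_force": 60}}

```text
time_s: 24.7
eef_pos: [531.7, 146.4, 142.3]
ee_rot: [-0.0, 1.0, 0.018, 0.0]
force: [-0.0, -0.5, -0.0]
grip_width: 0.747
```

```bash
python3 - <<'E'
from h import *
go(531.7,146,141,2); knob()
E
```

```text
t 24.7 pos [531.7 146.4 142.3] yaw 2.1 F [-0.  -0.5 -0. ] grip 0.747 -> shift cm [-0.    0.04  0.13] twist 0.1
knob 2640 ztop 180.0 median top [532.4 143.1 179. ] [array([531.8, 143.1]), np.float64(13.1)] [[520.3, 131.5], [543.4, 155.0]]
```

>>> {"method": "step_arm", "body": {"plan": "0 0.05 0.1 0 60; 0 0.05 0.1 0 45; 0 0.05 0.1 0 35; 0 0.05 0.1 0 25; 0 0.05 0.1 0 20; 0 0.05 0.1 0 20; 0 0.05 0.1 0 20; 0 0.05 0.1 0 20; 0 0.05 0.1 0 20"}}

```text
time_s: 25.65
eef_pos: [531.7, 145.7, 141.5]
ee_rot: [0.0, 1.0, 0.018, 0.0]
force: [-1.2, -1.7, 4.6]
grip_width: 0.301
```

Gripped at 0.30. Pull gently.

>>> {"method": "step_arm", "body": {"plan": "0 0 -0.3 0 20; 0 0 -0.6 0 20; 0 0 -0.9 0 20; 0 0 -1.2 0 20; 0 0 -1.5 0 20; 0 0 -1.5 0 20; 0 0 -1.5 0 20"}}

```text
time_s: 26.35
eef_pos: [531.4, 145.8, 155.6]
ee_rot: [0.0, 1.0, 0.018, -0.0]
force: [3.7, -2.2, -8.8]
grip_width: 0.297
```

```bash
python3 - <<'E'
from h import *
go(537.5,-18.8,156,2)
E
```

```text
t 26.35 pos [531.4 145.8 155.6] yaw 2.1 F [ 3.7 -2.2 -8.8] grip 0.297 -> shift cm [ 0.   16.47 -0.04] twist 0.1
```

Spring force −8.8 N: pulled. Slide shut.

>>> {"method": "step_arm", "body": {"plan": "0 1 0 0 20; 0 3 0 0 20; 0 5 0 0 20; 0 7 0 0 20; 0 9 0 0 20; 0 11 0 0 20; 0 13 0 0 20; 0 15 0 0 20; 0 16.3 0 0 20; 0 16.5 0 0 20"}}

```text
time_s: 27.35
eef_pos: [537.3, -18.9, 155.5]
ee_rot: [-0.001, 1.0, 0.018, -0.0]
force: [1.7, 5.9, -9.5]
grip_width: 0.3
```

>>> {"method": "step_arm", "body": {"plan": "0 0.1 0 0 20; 0 0.2 0 0 20; 0 0.2 0 0 20; 0 0.1 0.7 0 20; 0 0.1 1.3 0 20; 0 0.1 1.4 0 20; 0 0.1 1.4 0 20; 0 0.1 1.4 0 20"}}

```text
time_s: 28.15
eef_pos: [537.4, -18.9, 141.7]
ee_rot: [-0.001, 1.0, 0.019, -0.0]
force: [1.1, 6.1, -5.7]
grip_width: 0.296
```

```bash
python3 - <<'E'
from h import *
go(537.5,-18.8,142,2)
E
```

```text
t 28.15 pos [537.4 -18.9 141.7] yaw 2.1 F [ 1.1  6.1 -5.7] grip 0.296 -> shift cm [ 0.01 -0.01 -0.03] twist 0.1
```

Release and rise, then check.

>>> {"method": "step_arm", "body": {"plan": "0 -0.05 0 0 75; 0 -0.05 0 0 75; 0 -0.05 0 0 75; 0 -0.05 0 0 75; 0 -0.05 -4 0 85; 0 -0.05 -8 0 85; 0 -0.05 -12.5 0 85; 0 -0.05 -12.5 0 85; 0 -0.05 -12.5 0 85"}}

```text
time_s: 29.05
eef_pos: [537.8, -19.7, 267.2]
ee_rot: [0.0, 1.0, 0.018, 0.001]
force: [-0.9, 0.1, -1.0]
grip_width: 0.847
```

```bash
python3 - <<'E'
from h import *
p,w=knob(); save(p,'w8.png'); go(537,-18,270,2)
p,d,w=cloud('side')
for t in ('glass_bottle','flask'):
  for r in spotter.regions_of('side',t)[:1]:
    q=w[r['pixels']]; q=q[~np.isnan(q[:,0])]; print(t,r['conf'],r['extent'],np.percentile(q,[2,50,98],axis=0).round(1).tolist())
E
```

```text
knob 197 ztop 178.9 median top [546.1 -15.7 177. ] [array([537.6, -18.2]), np.float64(13.9)] [[531.6, -31.7], [550.9, -4.9]]
t 29.1 pos [537.3 -19.5 266. ] yaw 2.1 F [-0.3 -0.5 -0.8] grip 0.85 -> shift cm [-0.03 -0.15 -0.4 ] twist 0.1
glass_bottle 0.9 [327.9, 228.1, 21.5, 35.1] [[391.0, 109.0, 1.7], [420.1, 145.2, 66.8], [440.0, 160.2, 99.9]]
flask 0.77 [332.2, 358.1, 38.4, 37.9] [[502.3, 400.6, 4.4], [538.2, 437.8, 54.5], [564.7, 463.6, 134.6]]
```

View pics/w8.png

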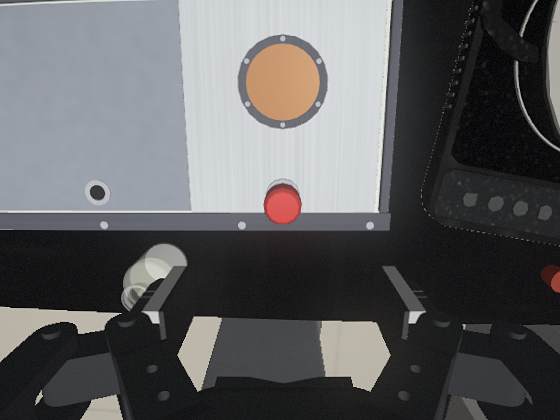

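```bash
python3 -c "
from h import *
print(workorder.finish_job())"
```

```text
the job is handed in; nothing more can be done
None
```

The job is done and handed in at about 29 s of the 72 s allowed; the hand-in reported no verdict.

I stood the glass bottle on the bench at about (410, 130) mm and slid the hatch open until the plunger dropped into its open hole. I then put the dropper bottle in the centre of the chamber and slid the hatch shut until the plunger dropped home.

**Last checks:**
- **Hatch and plunger:** the knob top is back where it started, about (537, -18) mm. It reads 178.9 mm high against 179.1 mm at first, so the hatch is shut and the plunger home.
- **Glass bottle:** upright on the bench, with its top at about 100–103 mm.
- **Flask:** not moved, by the side camera.
- **Dropper bottle:** upright on the chamber floor, with its top at about 117 mm against the 119 mm expected. I last saw it before the hatch closed over it.
- **Robot:** about 90 mm above everything and touching nothing.

**What went wrong:** my first grip on the knob for closing slipped off. I gripped again about 5 mm lower and it held. Between the two attempts the knob height had not changed, so the hatch was still locked open.

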